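# Make up two plumbing kits from the loose stock

## Task

Make up the fittings for two plumbing jobs: in the two-compartment tray put the ball valve (long compartment) and the large socket (short compartment); in the three-compartment tray put the tee (long compartment) and the elbow and the small socket, one in each short compartment, whichever way round. Set every fitting down without dropping it, flat on the tray floor and the same way up as it is now; leave the end cap, the tape spool and the gauge where they lie.

Things in the scene. Friction and masses are not known exactly. Their poses are not given: they have to be found in the camera images.
- tray_two: Shallow blue plastic kit tray with TWO compartments, 192 x 116 mm outside, walls 14 mm high in all and 3 mm thick, floor 3 mm thick. Origin: centre of its underside; x along its length, z up. One long compartment, 105 mm (x) by 110 mm (y) inside, centred at x = -40.5 mm, y = 0, and one short compartment, 78 mm by 110 mm inside, centred at x = +54 mm, y = 0. Loose, 0.8 kg.
- tray_three: Shallow blue plastic kit tray with THREE compartments, 273 x 116 mm outside, walls 14 mm high in all and 3 mm thick, floor 3 mm thick. Origin: centre of its underside; x along its length, z up. One long compartment, 105 mm (x) by 110 mm (y) inside, centred at x = -81 mm, y = 0, and two short compartments, each 78 mm by 110 mm inside, centred at x = +13.5 mm and x = +94.5 mm, y = 0. Loose, 0.8 kg.
- valve: Brass ball valve, 84 mm long along its x axis, 40 mm wide and 40 mm high with an octagonal end on either side, lying flat with its grey metal wing handle on top. The handle is rigid, 58 mm long along x, 12 mm thick (y), from 48 to 62 mm above the bench; below it a round neck of 18 mm diameter. Origin: centre of its underside; z up. About 0.4 kg.
- tee: Brass pipe tee lying flat, 28 mm high: the straight run is 76 mm long along x (its axis at y = -14 mm), the branch points to +y and ends at y = +28 mm. Outside diameter 28 mm at the 17 mm long end beads, 24 mm between. Origin: centre of its 76 x 56 mm footprint, at its underside; z up. About 0.2 kg.
- elbow: Brass 90 degree pipe elbow lying flat, 28 mm high: the axes of its two legs meet at x = y = -15 mm; one leg runs along +x (axis at y = -15 mm) and ends at x = +29 mm, the other runs along +y (axis at x = -15 mm) and ends at y = +29 mm. Outside diameter 28 mm at the 17 mm long end beads, 24 mm between. Origin: centre of its 58 x 58 mm footprint, at its underside; z up. About 0.17 kg.
- socket_large: The large brass pipe socket: a plain open tube standing on end, 48 mm outside diameter, 44 mm high, bore 38 mm. Origin: centre of its underside; z up. About 0.2 kg.
- socket_small: The small brass pipe socket: a plain open tube standing on end, 30 mm outside diameter, 34 mm high, bore 22 mm. Origin: centre of its underside; z up. About 0.07 kg.
- cap: Not wanted: brass end cap, a closed disc of 40 mm diameter with a 14 mm square stub on top, 33 mm high in all. Origin: centre of its underside.
- spool: Not wanted: flat white spool of thread-seal tape, 52 mm diameter, 15.5 mm high. Origin: centre of its underside.
- gauge: Not wanted: round steel pressure gauge lying on its back, white dial up, case 60 mm in diameter and 26 mm high centred at x = +8 mm, its brass stem reaching to x = -45 mm. Origin: at its underside, 8 mm from the case's centre.
Mind the look-alikes: they are no part of the job. Leave any red look-alike of the socket_small alone. Leave any turquoise look-alike of the socket_large alone.

How it is judged:
At the end, for the whole second after the job is handed in: Valve in the long and large socket in the short compartment of the two-compartment tray; tee in the long, elbow and small socket one in each short compartment of the other. All the same way up (7 degrees), underside within 4 mm of the tray floor, released and at rest; trays flat (x of valve in the frame of tray_two between -0.0745 and -0.0065 m and y of valve in the frame of tray_two between -0.04 and 0.04 m and z of valve in the frame of tray_two between 0 and 0.007 m and angle between each of valve, socket_large, tee, elbow, socket_small's own z axis and vertical below 0.12 rad and x of socket_large in the frame of tray_two between 0.036 and 0.072 m and y of socket_large in the frame of tray_two between -0.034 and 0.034 m and z of socket_large in the frame of tray_two between 0 and 0.007 m and x of tee in the frame of tray_three between -0.111 and -0.051 m and y of tee in the frame of tray_three between -0.035 and 0.035 m and z of tee in the frame of tray_three between 0 and 0.007 m and (((x of elbow in the frame of tray_three between -0.0125 and 0.0395 m and y of elbow in the frame of tray_three between -0.044 and 0.044 m) and (x of socket_small in the frame of tray_three between 0.0685 and 0.1205 m and y of socket_small in the frame of tray_three between -0.044 and 0.044 m)) or ((x of elbow in the frame of tray_three between 0.0685 and 0.1205 m and y of elbow in the frame of tray_three between -0.044 and 0.044 m) and (x of socket_small in the frame of tray_three between -0.0125 and 0.0395 m and y of socket_small in the frame of tray_three between -0.044 and 0.044 m))) and z of elbow in the frame of tray_three between 0 and 0.007 m and z of socket_small in the frame of tray_three between 0 and 0.007 m and linear speed of each of valve, tee, elbow, socket_large, socket_small, tray_two, tray_three below 0.02 m/s and angular speed of each of valve, tee, elbow, socket_large, socket_small below 0.2 rad/s and contact force between each of valve, tee, elbow, socket_large, socket_small and the fingers below 0.1 N and angle between each of tray_two, tray_three's own z axis and vertical below 0.05 rad); the robot touches nothing.
It fails at once if one of the things not wanted (end cap, tape spool, gauge) has been moved by more than 30 mm (distance of any of cap, spool, gauge from where it was at the start of the episode above 0.03 m).
It fails at once if a fitting was dropped or thrown: faster than 0.7 m/s (a fall of 25 mm) while nothing of the gripper touches it ((linear speed of valve above 0.7 m/s and contact force between valve and the fingers below 0.05 N) or (linear speed of tee above 0.7 m/s and contact force between tee and the fingers below 0.05 N) or (linear speed of elbow above 0.7 m/s and contact force between elbow and the fingers below 0.05 N) or (linear speed of socket_large above 0.7 m/s and contact force between socket_large and the fingers below 0.05 N) or (linear speed of socket_small above 0.7 m/s and contact force between socket_small and the fingers below 0.05 N)).
It also fails if it takes over 120 s, if anything falls off the work surface, if the arm or the gripper's body presses on something with over 40 N, if the wrist force passes 120 N, or if a joint passes its speed limit or range.

## Robot

A 7-joint arm with a two-finger parallel gripper is mounted at the origin on the work surface. World frame = base frame: x ahead of the robot, y to its left, z up, the work surface at z = 0. Lengths are in m, angles in rad, forces in N, time in s.
With the tool pointing down it reaches from about 0.425 to 0.875 m from the base axis. Payload 8.4 kg.
Tool frame: the origin (TCP) lies midway between the tips of the shut fingers; the grasp point (between the pads) lies 19 mm behind it; z points along the fingers, y is the line along which they close (so a half turn about z gives the same grasp; the last joint's range is limited). The gripper opens to 87 mm and grips with 3 to 60 N. Pads are 19 mm wide; open, the fingers measure 117 mm over their backs; the gripper's body (75 mm by 190 mm) begins 51 mm behind the grasp point.
Start: joints at [1.077, 0.333, 0.04, 1.465, -0.013, 1.343, -0.059], TCP at [0.25, -0.6, 0.223] pointing down, gripper open.
Joint ranges: [-2.58, 2.58], [-0.38, 2.09], [-1.3, 1.39], [0.25, 2.4], [-1.5, 4.64], [0.08, 2.09], [-2.65, 2.65]. Speed limits (rad/s): [2.22, 2.22, 2.79, 2.79, 3.14, 3.14, 3.14].

## Interface

Orientations are given as a unit quaternion [w, x, y, z].
In Python, from workcell import r gives the robot as it stands.
- The arm moves only by the shell command python3 -m crank 'ROWS' [FORCE]. ROWS is text: rows parted by semicolons, each of 7 numbers parted by spaces: the shift along the tool's x, y, z normalised to -1 to 1, where 1 is 0.2 m, then the turn, a rotation vector about the tool's x, y, z normalised to -1 to 1, where 1 is 0.5 rad, then the closure, from -1 (fully open) to 1 (shut). In form: dx dy dz ax ay az jaw; .... A call has exactly 10 rows; each row is the pose to reach, as a shift and turn from the pose commanded when the call began, along the tool's axes at that moment; what a row does not reach only later rows make up. A row lasts 1/10 s, in which the tool goes at most 50 mm and 8.59 degrees, less where a joint would pass 70% of its speed; a pose out of reach is approached as far as the arm can. A call with a number of a shift or a turn outside -1 to 1 is refused whole. A call with a gripper value outside its range is refused whole. The fingers move at their own pace and stop on an object; FORCE is the grip in N (left out, the last holds). Time passes only in rows, so rows that repeat a pose let the fingers close, or fill a call up. It gives the time, the measured TCP pose, the force, the opening and the grip force at its end, in the units of the state.
- r.state(): the state, without advancing time (a new reading comes with each control period).
- r.snapshot(name): name is "side" or "top"; returns (picture, depth): 400x640x3 uint8, blue, green, red; 400x640 float32, m along the optical axis (not along the pixel's ray), 0 where there is no reading.
- r.camera_params(name): a dict with "intrinsics" (3x3 intrinsics, pixels), "k1" (the pictures are not rectified: a ray, as slopes to the right and down, at radius r is drawn at 1 + k1 r^2 times it, then the intrinsics apply), "pose" (4x4, takes a point from camera to world coordinates). Camera axes: x right, y up, looking along -z (the intrinsics and any distortion apply to the point x, -y, -z); pixel columns grow to the right and rows downward; lengths in m; the calibration is good to about 2 mm. A picture is of the moment at which its call begins. camera_params takes no time and is no camera call.
- r.job_done(): hands the job in; it is judged then, once.
The state is a dict: "t": time; "joint_pos": joint angles; "qvel": joint speeds; "joint_efforts": joint torques, N m; "tcp_pos": TCP position; "orientation": TCP orientation; "wrist_force": force on the tool from outside, world axes, zero at the start; "torque": the same for the moment, N m; "grip_width": opening from 0.0 (shut) to 1.0 (fully open); "gripper_force": force on a finger pad.
Only numpy, scipy, OpenCV 4.12 (cv2) and the standard library are available. Lean on these libraries where they do the work, as an engineer would, in place of code of your own. Each camera call takes 0.05 s, during which the arm holds its last target. There are 200 camera calls.

## Working session

There is one attempt and no reset: what is moved stays moved. The work goes in short steps, Python scripts to look and compute and a shell command to move; the robot and the scene stay as the last step left them, time stands still between calls to the robot, and variables do not carry over. Pictures are saved under pics/ and viewed, at most 16 in all, crops included, and the job is handed in when it is done.

```bash
ls; mkdir -p pics; python3 - <<'E'
from workcell import r
import cv2,numpy as np
for n in("top","side"):
    p,d=r.snapshot(n); cv2.imwrite(f"pics/{n}0.png",p); np.save(f"pics/{n}0.npy",d)
    c=r.camera_params(n); print(n,np.round(c["intrinsics"],1).tolist(),c["k1"],np.round(c["pose"],3).tolist(),(d>0).mean())
print(r.state())
E
```

```text
pics
top [[483.2, 0.0, 316.9], [0.0, 483.2, 204.3], [0.0, 0.0, 1.0]] -0.09668110733054865 [[-0.02, 0.975, -0.22, 0.294], [-1.0, -0.02, -0.001, -0.017], [-0.005, 0.22, 0.975, 1.279], [0.0, 0.0, 0.0, 1.0]] 0.99598046875
side [[457.1, 0.0, 316.2], [0.0, 457.1, 201.1], [0.0, 0.0, 1.0]] 0.018616419175529923 [[0.957, 0.224, -0.185, 0.37], [-0.291, 0.703, -0.649, -0.688], [-0.015, 0.675, 0.738, 0.832], [0.0, 0.0, 0.0, 1.0]] 0.99601953125
{'t': 0.1, 'joint_pos': array([ 1.07678591,  0.33383957,  0.0398731 ,  1.46614404, -0.01338035,
        1.34331202, -0.05849997]), 'qvel': array([ 0.00186676,  0.00010469,  0.00025209, -0.00130785, -0.00054535,
       -0.0006078 ,  0.00084822]), 'joint_efforts': array([ 4.30192187e-03, -6.57807398e+01,  1.34028956e+00, -4.04702604e+01,
       -5.94444014e-02,  4.10633802e-02,  1.42820550e-04]), 'tcp_pos': array([ 0.24982411, -0.59962801,  0.22176764]), 'orientation': array([-6.91189609e-04,  9.80579552e-01,  1.96120438e-01, -1.96856218e-04]), 'wrist_force': array([-0.5096525 , -0.22471159, -0.28821894]), 'torque': array([ 0.03451542, -0.00261493, -0.02160854]), 'gripper_force': 0.0, 'grip_width': 0.9987985573279967}
```

View pics/top0.png

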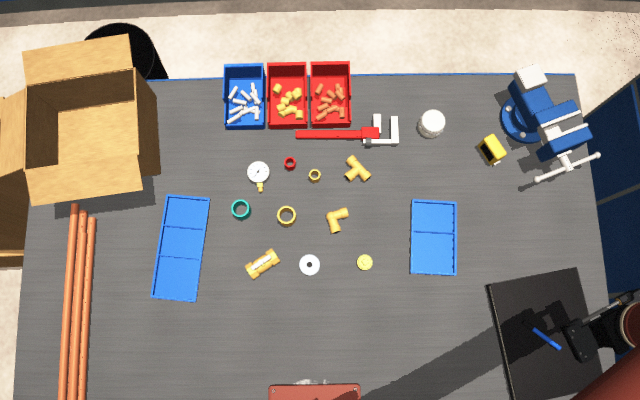

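View pics/side0.png

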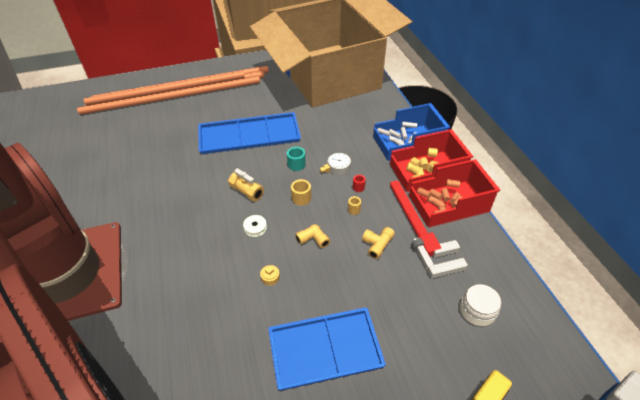

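Candidates (top view):
- **Small socket:** brass ring at (314,175). The red ring at (290,163) is the look-alike.
- **Large socket:** brass ring at (286,215). The turquoise ring at (241,209) is the look-alike.
- **Tee:** (357,169), with loose brass bits in the bin at (290,100).
- **Elbow:** (337,219).
- **Valve:** (263,264). The brass cap at (365,262) is not wanted.
- **Trays:** tray_three at (181,248), tray_two at (433,237). The blue bin at (244,97) is not a tray.

By the description I choose the brass pieces and the flat trays.

```bash
cat > h.py <<'E'
from workcell import r
import cv2,numpy as np
from scipy.spatial.transform import Rotation as R
def cast(n,px,z):
    c=r.camera_params(n); K=np.array(c["intrinsics"]); T=np.array(c["pose"]); px=np.atleast_2d(px).astype(float)
    d=(px-K[:2,2])/[K[0,0],K[1,1]]; u=d.copy()
    for _ in range(20): u=d/(1+c["k1"]*(u**2).sum(1,keepdims=True))
    v=np.c_[u[:,0],-u[:,1],-np.ones(len(u))]@T[:3,:3].T; o=T[:3,3]
    return (o+v*((z-o[2])/v[:,2])[:,None])[:,:2]
def blobs(p,lo,hi,amin=40):
    m=cv2.inRange(cv2.cvtColor(p,cv2.COLOR_BGR2HSV),lo,hi)
    cs,_=cv2.findContours(m,cv2.RETR_EXTERNAL,cv2.CHAIN_APPROX_NONE)
    return [c[:,0] for c in cs if cv2.contourArea(c)>amin],m
YEL=((15,110,90),(32,255,255)); BLU=((100,150,70),(118,255,255))
def rect(n,c,z):
    (x,y),(w,h),a=cv2.minAreaRect((cast(n,c,z)*1000).astype(np.float32))
    if w<h: w,h,a=h,w,a+90
    return np.round([x,y,w,h,(a+90)%180-90],1)
def go(x,y,z,yawdeg):
    "shift (tool axes, normalised) and turn from the measured pose; yaw = direction of tool x in world"
    s=r.state(); q=s["orientation"]; A=R.from_quat(np.r_[q[1:],q[0]])
    a=np.deg2rad(yawdeg); B=R.from_matrix(np.array([[np.cos(a),np.sin(a),0],[np.sin(a),-np.cos(a),0],[0,0,-1]]))
    print("shift",np.round(A.inv().apply(np.array([x,y,z])-s["tcp_pos"])/.2,3),"turn",np.round((A.inv()*B).as_rotvec()/.5,3),"at",np.round(s["tcp_pos"],4))
E
python3 - <<'E'
from h import *
for n in("top","side"):
    p=cv2.imread(f"pics/{n}0.png")
    print(n,"YEL")
    for c in blobs(p,*YEL)[0]:
        if len(c)<200:
            print(c.mean(0).round(), rect(n,c,.015))
    print("BLU")
    for c in blobs(p,*BLU,800)[0]: print(c.mean(0).round(), rect(n,c,.014))
p=cv2.imread("pics/top0.png")[140:320,140:480]; q=cv2.imread("pics/side0.png")[100:400,190:430]
p=cv2.resize(p,None,fx=1.6,fy=1.6,interpolation=2); 
o=np.zeros((580,800,3),np.uint8); a=cv2.resize(p,(544,288)); b=cv2.imread("pics/top0.png")[190:310,140:215]; o[:288,:544]=a
b2=cv2.resize(cv2.imread("pics/side0.png")[110:290,215:415],(640,580)[0:2] if 0 else (320,288),interpolation=2); o[290:578,:320]=b2
o[290:578,330:510]=cv2.resize(b,(180,288)); o[290:490,520:680]=cv2.resize(cv2.imread("pics/top0.png")[195:280,405:465],(160,200))
cv2.imwrite("pics/crop1.png",o)
E
```

```text
top YEL
[265. 267.] [413.8 124.8  85.8  19.6 -56.4]
[259. 258.] [437.  139.7  85.2   9.6 -57. ]
[ 11. 252.] [461.  826.2  71.1  19.4  89.7]
[337. 218.] [536.3 -71.9  59.4  58.1 -73.2]
[287. 215.] [548.   66.7  51.2  45.3  25.9]
[314. 176.] [658.3  -9.5  33.9  27.2  -1.2]
[356. 170.] [ 670.7 -119.6   77.9   56.1   39.8]
[492. 149.] [ 728.6 -505.3   73.7   64.7   31.8]
[291. 105.] [872.3  56.7  95.4  70.    2.1]
[277.  88.] [921.5  91.7  28.3  19.8 -31.6]
BLU
[432. 240.] [ 485.7 -323.8  198.1  121.2   -4.4]
[180. 248.] [472.2 350.  279.5 122.1  -6.3]
[542. 103.] [ 890.7 -685.6  147.6  144.4   20.2]
[242.  94.] [ 9.013e+02  2.021e+02  2.033e+02  1.508e+02 -6.000e-01]
side YEL
[492. 388.] [ 738.3 -490.    73.5   37.8   29.1]
[270. 275.] [ 419.1 -141.    48.3   38.2   76.4]
[377. 242.] [ 667.5 -120.1   92.4   60.    39.8]
[314. 237.] [534.4 -76.2  67.7  60.9 -72.7]
[354. 205.] [658.1  -9.5  58.3  28.9  69.4]
[301. 192.] [547.7  73.2  85.8  47.6  73.6]
[246. 187.] [420.7 135.3 116.2  49.5 -57.1]
[325. 168.] [630.2 136.2  26.4  23.3  72.2]
[421. 166.] [864.5  63.4  77.   62.5  47.6]
[432. 152.] [922.9 106.4  29.9  23.7  63.8]
BLU
[324. 349.] [ 484.  -327.2  198.1  122.7   -4.8]
[248. 133.] [470.8 342.2 277.4 130.3  -6.4]
[408. 128.] [904.1 225.6 267.4 142.8  18.6]
[555.  94.] [1282.1  441.3 1385.4  892.1   48.2]
```

View pics/crop1.png

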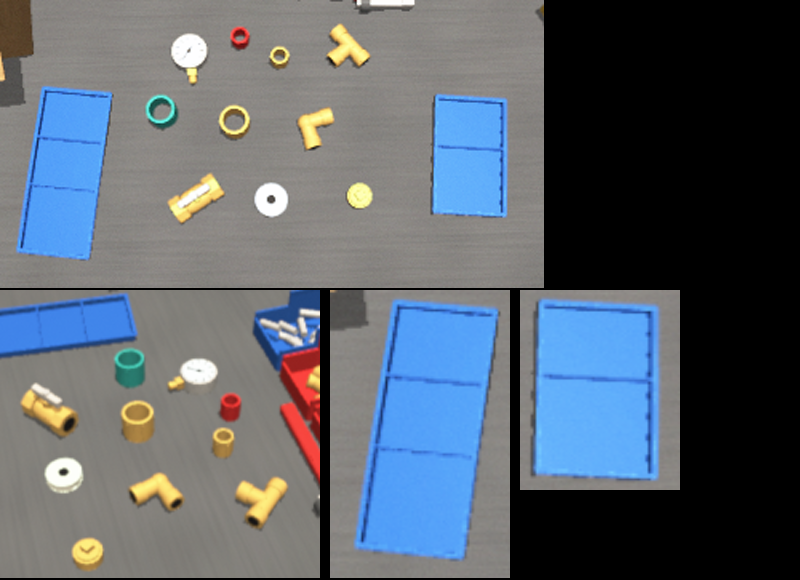

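The crop shows both brass sockets as open rings, with the red and turquoise look-alikes clearly separate. The tee's branch points down-left, the elbow's corner is at its upper left, and the valve's handle lies along its body. In both trays the long compartment is at the bottom of the image (the -x end). First I'll take the large socket.

```bash
python3 -c "
from h import *
go(.5465,.0666,.13,22.6)"
```

```text
shift [ 2.651 -2.504  0.462] turn [-0.003  0.     0.001] at [ 0.2498 -0.5996  0.2218]
```

```bash
M="python3 -m crank"
python3 -m crank '.09 -.085 .015 0 0 0 -1; .18 -.17 .03 0 0 0 -1; .27 -.25 .045 0 0 0 -1; .36 -.335 .06 0 0 0 -1; .45 -.42 .075 0 0 0 -1; .54 -.5 .09 0 0 0 -1; .62 -.59 .11 0 0 0 -1; .71 -.67 .125 0 0 0 -1; .8 -.75 .14 0 0 0 -1; .884 -.835 .154 0 0 0 -1' 40
python3 -m crank '.09 -.085 .015 0 0 0 -1; .18 -.17 .03 0 0 0 -1; .27 -.25 .045 0 0 0 -1; .36 -.335 .06 0 0 0 -1; .45 -.42 .075 0 0 0 -1; .54 -.5 .09 0 0 0 -1; .62 -.59 .11 0 0 0 -1; .71 -.67 .125 0 0 0 -1; .8 -.75 .14 0 0 0 -1; .884 -.835 .154 0 0 0 -1'
python3 -m crank '.09 -.085 .015 0 0 0 -1; .18 -.17 .03 0 0 0 -1; .27 -.25 .045 0 0 0 -1; .36 -.335 .06 0 0 0 -1; .45 -.42 .075 0 0 0 -1; .54 -.5 .09 0 0 0 -1; .62 -.59 .11 0 0 0 -1; .71 -.67 .125 0 0 0 -1; .8 -.75 .14 0 0 0 -1; .884 -.835 .154 0 0 0 -1'
python3 -c "
from h import *
go(.5465,.0666,.010,22.6)"
```

```text
t: 1.1
tcp_pos: [0.3492, -0.3767, 0.1913]
orientation: [-0.0, 0.981, 0.196, -0.0]
wrist_force: [1.2, 0.6, -0.6]
grip_width: 0.999
gripper_force: 0.0
t: 2.1
tcp_pos: [0.448, -0.1547, 0.1606]
orientation: [-0.0, 0.981, 0.196, -0.0]
wrist_force: [-0.4, 0.7, 0.5]
grip_width: 1.0
gripper_force: 0.0
t: 3.1
tcp_pos: [0.547, 0.0672, 0.1297]
orientation: [-0.0, 0.981, 0.196, -0.0]
wrist_force: [-0.0, -0.8, 0.3]
grip_width: 0.999
gripper_force: 0.0
shift [-0.003  0.002  0.598] turn [-0.     0.001  0.   ] at [0.547  0.0672 0.1297]
```

```bash
python3 -m crank '0 0 .1 0 0 0 -1; 0 0 .2 0 0 0 -1; 0 0 .3 0 0 0 -1; 0 0 .4 0 0 0 -1; 0 0 .48 0 0 0 -1; 0 0 .54 0 0 0 -1; 0 0 .58 0 0 0 -1; 0 0 .6 0 0 0 -1; 0 0 .6 0 0 0 1; 0 0 .6 0 0 0 1'
python3 -m crank '0 0 0 0 0 0 1; 0 0 0 0 0 0 1; 0 0 0 0 0 0 1; 0 0 0 0 0 0 1; 0 0 -.05 0 0 0 1; 0 0 -.1 0 0 0 1; 0 0 -.2 0 0 0 1; 0 0 -.3 0 0 0 1; 0 0 -.4 0 0 0 1; 0 0 -.45 0 0 0 1'
python3 -c "
from h import *
go(.5388,-.3292,.10,-4.5)"
```

```text
t: 4.1
tcp_pos: [0.5473, 0.0666, 0.0107]
orientation: [0.0, 0.981, 0.196, 0.0]
wrist_force: [0.5, -0.8, 0.3]
grip_width: 0.891
gripper_force: 0.0
t: 5.1
tcp_pos: [0.5479, 0.0668, 0.1028]
orientation: [0.0, 0.981, 0.196, 0.001]
wrist_force: [0.0, 0.1, -1.6]
grip_width: 0.543
gripper_force: 40.0
shift [-0.804  1.81   0.013] turn [ 0.    -0.006  0.947] at [0.5479 0.0668 0.1028]
```

```bash
python3 -m crank '-.03 .06 0 0 0 0 1; -.07 .16 0 0 0 0 1; -.11 .26 0 0 0 0 1; -.16 .36 0 0 0 0 1; -.2 .46 0 0 0 0 1; -.24 .55 0 0 0 0 1; -.28 .64 0 0 0 0 1; -.32 .73 0 0 0 0 1; -.36 .82 0 0 0 0 1; -.4 .905 0 0 0 0 1'
python3 -m crank '-.04 .1 0 0 0 .1 1; -.08 .2 0 0 0 .2 1; -.13 .3 0 0 0 .3 1; -.18 .4 0 0 0 .4 1; -.22 .5 0 0 0 .5 1; -.27 .6 0 0 0 .6 1; -.31 .7 0 0 0 .7 1; -.35 .79 0 0 0 .8 1; -.39 .87 0 0 0 .9 1; -.404 .905 .01 0 0 .945 1'
python3 -c "
from h import *
go(.5388,-.3292,.014,-4.5)
p,d=r.snapshot('side'); cv2.imwrite('pics/s1.png',p[150:400,150:550])"
```

```text
t: 6.1
tcp_pos: [0.5414, -0.1334, 0.099]
orientation: [-0.0, 0.981, 0.196, -0.001]
wrist_force: [0.9, 0.4, -2.1]
grip_width: 0.54
gripper_force: 40.0
t: 7.1
tcp_pos: [0.5373, -0.3322, 0.0982]
orientation: [0.0, 0.999, -0.042, 0.0]
wrist_force: [0.0, -0.8, -1.2]
grip_width: 0.54
gripper_force: 40.0
shift [ 0.006 -0.016  0.421] turn [ 0.002 -0.    -0.009] at [ 0.5373 -0.3322  0.0982]
```

View pics/s1.png

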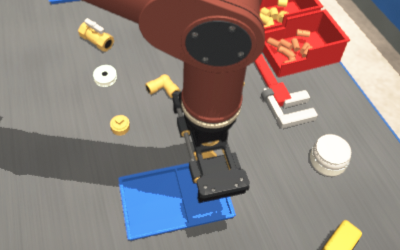

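The large socket is held over the short compartment, which is the right-hand one at crop pixel (205,205). I'll lower it.

```bash
python3 -m crank '0 -.01 .07 0 0 0 1; 0 -.016 .14 0 0 0 1; .006 -.016 .21 0 0 0 1; .006 -.016 .28 0 0 0 1; .006 -.016 .34 0 0 0 1; .006 -.016 .38 0 0 0 1; .006 -.016 .4 0 0 0 1; .006 -.016 .41 0 0 0 1; .006 -.016 .417 0 0 0 1; .006 -.016 .418 0 0 0 1'
python3 -m crank '0 0 0 0 0 0 1; 0 0 0 0 0 0 0; 0 0 0 0 0 0 -.3; 0 0 0 0 0 0 -.4; 0 0 0 0 0 0 -.4; 0 0 -.04 0 0 0 -.4; 0 0 -.12 0 0 0 -.4; 0 0 -.25 0 0 0 -.4; 0 0 -.4 0 0 0 -.4; 0 0 -.55 0 0 0 -.4'
python3 -c "
from h import *
go(.4225,.1305,.13,123); go(.4225,.1305,.13,-57)"
```

```text
t: 8.15
tcp_pos: [0.5394, -0.3266, 0.0149]
orientation: [0.0, 0.999, -0.039, 0.0]
wrist_force: [-0.1, -1.0, -1.9]
grip_width: 0.543
gripper_force: 40.0
t: 9.15
tcp_pos: [0.5393, -0.3264, 0.1273]
orientation: [0.0, 0.999, -0.039, 0.001]
wrist_force: [0.8, 0.2, -0.1]
grip_width: 0.699
gripper_force: 0.0
shift [-0.759 -2.232 -0.015] turn [ 3.000e-03 -0.000e+00 -4.449e+00] at [ 0.5393 -0.3264  0.1273]
shift [-0.759 -2.232 -0.015] turn [-0.    -0.002  1.835] at [ 0.5393 -0.3264  0.1273]
```

```bash
cat >> h.py <<'E'
def plan(x,y,z,yawdeg,N,tw=0):
    "N equal calls; tw: multiple of 360 added to the yaw target; prints each call's end row"
    s=r.state(); q=s["orientation"]; A=R.from_quat(np.r_[q[1:],q[0]]); X=A.as_matrix()[:,0]; y0=np.degrees(np.arctan2(X[1],X[0]))
    st=(np.array([x,y,z])-s["tcp_pos"])/N; dy=(yawdeg-y0)/N
    for k in range(N):
        a=np.deg2rad(y0+dy*k); B=np.array([[np.cos(a),np.sin(a),0],[np.sin(a),-np.cos(a),0],[0,0,-1]])
        print(np.round(B.T@st/.2,3),"az",round(-np.deg2rad(dy)/.5,3))
    print("from",s["tcp_pos"].round(4),round(y0,1),"t",s["t"])
E
python3 -c "
from h import *
plan(.4225,.1305,.13,123,5)"
```

```text
[-0.152 -0.447 -0.003] az -0.89
[ 0.055 -0.468 -0.003] az -0.89
[ 0.251 -0.399 -0.003] az -0.89
[ 0.399 -0.252 -0.003] az -0.89
[ 0.468 -0.056 -0.003] az -0.89
from [ 0.5393 -0.3264  0.1273] -4.4 t 9.15
```

```bash
python3 -m crank '-.015 -.04 0 0 0 -.09 -.4; -.03 -.09 0 0 0 -.18 -.4; -.045 -.13 0 0 0 -.27 0; -.06 -.18 0 0 0 -.36 0; -.075 -.22 0 0 0 -.45 0; -.09 -.27 0 0 0 -.54 0; -.105 -.31 0 0 0 -.62 0; -.12 -.36 0 0 0 -.71 0; -.135 -.4 0 0 0 -.8 0; -.152 -.447 0 0 0 -.89 0'
python3 -m crank '.005 -.05 0 0 0 -.09 0; .01 -.09 0 0 0 -.18 0; .016 -.14 0 0 0 -.27 0; .022 -.19 0 0 0 -.36 0; .027 -.23 0 0 0 -.45 0; .033 -.28 0 0 0 -.54 0; .038 -.33 0 0 0 -.62 0; .044 -.37 0 0 0 -.71 0; .05 -.42 0 0 0 -.8 0; .055 -.468 0 0 0 -.89 0'
python3 -m crank '.025 -.04 0 0 0 -.09 0; .05 -.08 0 0 0 -.18 0; .075 -.12 0 0 0 -.27 0; .1 -.16 0 0 0 -.36 0; .125 -.2 0 0 0 -.45 0; .15 -.24 0 0 0 -.54 0; .175 -.28 0 0 0 -.62 0; .2 -.32 0 0 0 -.71 0; .225 -.36 0 0 0 -.8 0; .251 -.399 0 0 0 -.89 0'
python3 -m crank '.04 -.025 0 0 0 -.09 0; .08 -.05 0 0 0 -.18 0; .12 -.075 0 0 0 -.27 0; .16 -.1 0 0 0 -.36 0; .2 -.125 0 0 0 -.45 0; .24 -.15 0 0 0 -.54 0; .28 -.175 0 0 0 -.62 0; .32 -.2 0 0 0 -.71 0; .36 -.225 0 0 0 -.8 0; .399 -.252 0 0 0 -.89 0'
python3 -m crank '.05 -.006 0 0 0 -.09 0; .09 -.01 0 0 0 -.18 0; .14 -.017 0 0 0 -.27 0; .19 -.022 0 0 0 -.36 0; .23 -.028 0 0 0 -.45 0; .28 -.034 0 0 0 -.54 0; .33 -.04 0 0 0 -.62 0; .37 -.045 0 0 0 -.71 0; .42 -.05 0 0 0 -.8 0; .468 -.056 0 0 0 -.89 0'
python3 -c "
from h import *
go(.4225,.1305,.05,123); print(r.state()['joint_pos'].round(2))
p,d=r.snapshot('side'); cv2.imwrite('pics/s2.png',cv2.resize(p[60:260,150:400],(750,600)))"
```

```text
t: 10.15
tcp_pos: [0.5156, -0.2343, 0.1248]
orientation: [0.0, 0.983, 0.184, 0.0]
wrist_force: [-0.6, -0.9, 0.0]
grip_width: 0.499
gripper_force: 0.0
t: 11.15
tcp_pos: [0.4922, -0.1428, 0.1247]
orientation: [0.0, 0.918, 0.397, 0.0]
wrist_force: [-0.4, 0.6, 0.5]
grip_width: 0.503
gripper_force: 0.0
t: 12.15
tcp_pos: [0.4688, -0.0515, 0.1246]
orientation: [-0.0, 0.808, 0.59, 0.0]
wrist_force: [-0.6, 0.3, 0.3]
grip_width: 0.498
gripper_force: 0.0
t: 13.15
tcp_pos: [0.4455, 0.0399, 0.1246]
orientation: [-0.0, 0.658, 0.753, 0.0]
wrist_force: [-0.2, -0.5, 0.3]
grip_width: 0.498
gripper_force: 0.0
t: 14.15
tcp_pos: [0.4222, 0.1313, 0.1246]
orientation: [-0.0, 0.475, 0.88, 0.0]
wrist_force: [-0.4, -0.0, -0.1]
grip_width: 0.5
gripper_force: 0.0
shift [-0.004 -0.001  0.373] turn [ 0.    -0.     0.008] at [0.4222 0.1313 0.1246]
[ 0.4   0.04 -0.8   2.04  0.03  1.08  0.17]
```

View pics/s2.png

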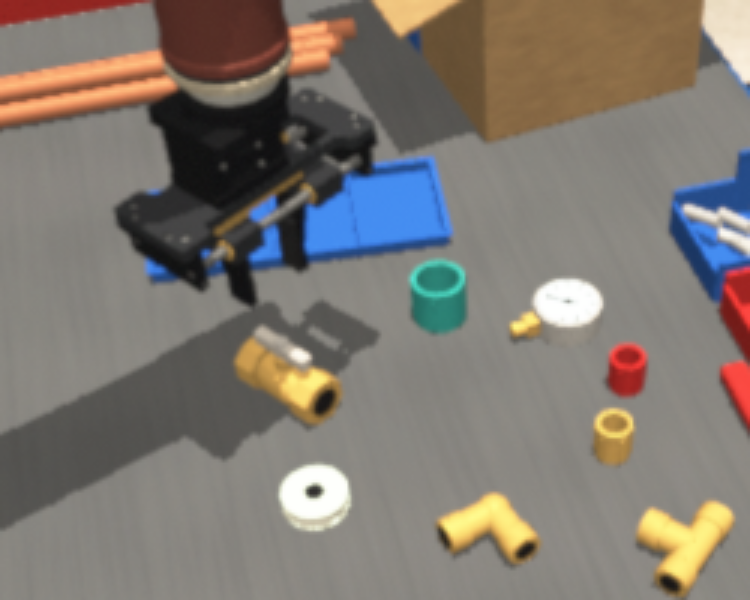

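The fingers straddle the valve's handle at crop pixel (285,345), and the closing line runs across it. I'll descend and grip.

```bash
python3 -m crank '0 0 .08 0 0 0 0; 0 0 .16 0 0 0 0; 0 0 .24 0 0 0 0; 0 0 .3 0 0 0 0; 0 0 .34 0 0 0 0; 0 0 .365 0 0 0 0; 0 0 .375 0 0 0 0; 0 0 .375 0 0 0 .3; 0 0 .375 0 0 0 1; 0 0 .375 0 0 0 1' 60
python3 -m crank '0 0 0 0 0 0 1; 0 0 0 0 0 0 1; 0 0 0 0 0 0 1; 0 0 0 0 0 0 1; 0 0 -.02 0 0 0 1; 0 0 -.06 0 0 0 1; 0 0 -.12 0 0 0 1; 0 0 -.2 0 0 0 1; 0 0 -.28 0 0 0 1; 0 0 -.35 0 0 0 1'
python3 -c "
from h import *
plan(.4446,-.3218,.12,85.5,3)
p,d=r.snapshot('side'); cv2.imwrite('pics/s3.png',cv2.resize(p[60:260,150:400],(500,400)))"
```

```text
t: 15.2
tcp_pos: [0.4227, 0.1305, 0.05]
orientation: [0.0, 0.477, 0.879, 0.0]
wrist_force: [0.3, 0.5, -0.3]
grip_width: 0.311
gripper_force: 0.0
t: 16.2
tcp_pos: [0.4225, 0.1307, 0.1212]
orientation: [0.0, 0.477, 0.879, 0.0]
wrist_force: [0.0, 0.2, -3.3]
grip_width: 0.13
gripper_force: 59.9
[-0.652 -0.38   0.002] az 0.437
[-0.719 -0.23   0.002] az 0.437
[-0.752 -0.069  0.002] az 0.437
from [0.4225 0.1307 0.1212] 123.0 t 16.2
```

View pics/s3.png

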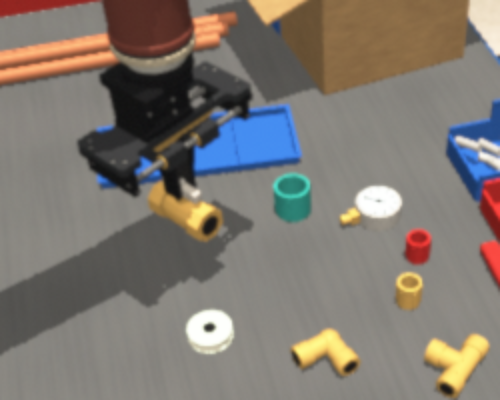

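The valve hangs level in the gripper at crop pixel (185,210). I'll carry it to tray_two.

```bash
python3 -m crank '-.04 -.02 0 0 0 .03 1; -.1 -.06 0 0 0 .07 1; -.17 -.1 0 0 0 .11 1; -.24 -.14 0 0 0 .16 1; -.31 -.18 0 0 0 .2 1; -.38 -.22 0 0 0 .25 1; -.45 -.26 0 0 0 .3 1; -.52 -.3 0 0 0 .34 1; -.59 -.34 0 0 0 .39 1; -.652 -.38 0 0 0 .437 1'
python3 -m crank '-.07 -.02 0 0 0 .04 1; -.14 -.045 0 0 0 .09 1; -.21 -.07 0 0 0 .13 1; -.28 -.09 0 0 0 .18 1; -.35 -.11 0 0 0 .22 1; -.43 -.14 0 0 0 .26 1; -.5 -.16 0 0 0 .31 1; -.57 -.18 0 0 0 .35 1; -.65 -.21 0 0 0 .4 1; -.719 -.23 0 0 0 .437 1'
python3 -m crank '-.08 -.007 0 0 0 .04 1; -.17 -.015 0 0 0 .09 1; -.26 -.02 0 0 0 .13 1; -.35 -.03 0 0 0 .18 1; -.44 -.04 0 0 0 .22 1; -.53 -.05 0 0 0 .26 1; -.61 -.055 0 0 0 .31 1; -.67 -.06 0 0 0 .35 1; -.72 -.065 0 0 0 .4 1; -.752 -.069 0 0 0 .437 1'
python3 -c "
from h import *
go(.4446,-.3218,.0535,85.5)
p,d=r.snapshot('top'); cv2.imwrite('pics/t4.png',cv2.resize(p[160:310,360:520],(640,600)))"
```

```text
t: 17.25
tcp_pos: [0.4298, -0.0217, 0.1196]
orientation: [0.0, 0.571, 0.821, 0.0]
wrist_force: [-0.1, 0.2, -3.7]
grip_width: 0.13
gripper_force: 59.9
t: 18.25
tcp_pos: [0.4369, -0.1727, 0.1195]
orientation: [-0.0, 0.657, 0.754, -0.0]
wrist_force: [-0.2, 0.0, -2.6]
grip_width: 0.127
gripper_force: 59.9
t: 19.25
tcp_pos: [0.4442, -0.3227, 0.1195]
orientation: [-0.0, 0.735, 0.678, 0.0]
wrist_force: [0.1, 0.1, -2.8]
grip_width: 0.131
gripper_force: 59.9
shift [0.004 0.001 0.33 ] turn [-0.    -0.    -0.005] at [ 0.4442 -0.3227  0.1195]
```

View pics/t4.png

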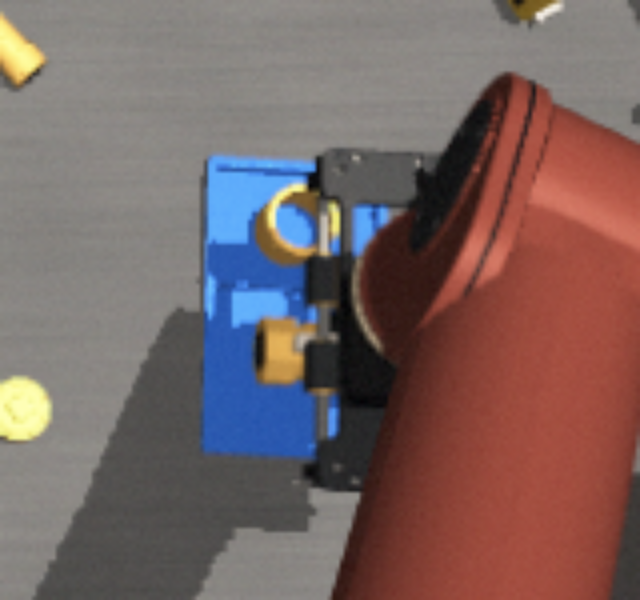

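The large socket stands in the short compartment at (300,225), and the valve is over the long one at (290,350). I'll lower it.

```bash
python3 -m crank '0 0 .06 0 0 0 1; 0 0 .12 0 0 0 1; 0 0 .18 0 0 0 1; 0 0 .23 0 0 0 1; 0 0 .27 0 0 0 1; 0 0 .295 0 0 0 1; .004 0 .31 0 0 0 1; .004 0 .32 0 0 0 1; .004 0 .328 0 0 0 1; .004 0 .33 0 0 0 1'
python3 -m crank '0 0 0 0 0 0 1; 0 0 0 0 0 0 .5; 0 0 0 0 0 0 .3; 0 0 0 0 0 0 .3; 0 0 0 0 0 0 .2; 0 0 -.04 0 0 0 .2; 0 0 -.1 0 0 0 0; 0 0 -.18 0 0 0 0; 0 0 -.26 0 0 0 0; 0 0 -.34 0 0 0 0' 40
python3 -c "
from h import *
plan(.6593,-.1075,.11,129.8,2)"
```

```text
t: 20.3
tcp_pos: [0.4444, -0.3212, 0.0537]
orientation: [0.0, 0.734, 0.679, 0.0]
wrist_force: [0.1, 1.4, -2.7]
grip_width: 0.131
gripper_force: 59.9
t: 21.3
tcp_pos: [0.4446, -0.3213, 0.1234]
orientation: [0.001, 0.734, 0.679, 0.0]
wrist_force: [-0.4, -0.0, 0.5]
grip_width: 0.491
gripper_force: 0.0
[0.575 0.493 0.034] az -0.774
[0.347 0.674 0.034] az -0.774
from [ 0.4446 -0.3213  0.1234] 85.5 t 21.3
```

```bash
python3 -m crank '.06 .05 0 0 0 -.08 0; .11 .1 0 0 0 -.15 0; .17 .15 0 0 0 -.23 0; .23 .2 0 0 0 -.31 0; .29 .25 0 0 0 -.39 0; .34 .3 0 0 0 -.46 0; .4 .34 0 0 0 -.54 0; .46 .39 0 0 0 -.62 0; .52 .44 0 0 0 -.7 0; .575 .493 .03 0 0 -.774 0'
python3 -m crank '.035 .07 0 0 0 -.08 0; .07 .13 0 0 0 -.15 0; .1 .2 0 0 0 -.23 0; .14 .27 0 0 0 -.31 0; .17 .34 0 0 0 -.39 0; .21 .4 0 0 0 -.46 0; .24 .47 0 0 0 -.54 0; .28 .54 0 0 0 -.62 0; .31 .61 0 0 0 -.7 0; .347 .674 .03 0 0 -.774 0'
python3 -c "
from h import *
go(.6593,-.1075,.004,129.8)
p,d=r.snapshot('side'); cv2.imwrite('pics/s5.png',cv2.resize(p[130:290,270:470],(750,600)))"
```

```text
t: 22.3
tcp_pos: [0.5531, -0.2134, 0.1161]
orientation: [0.001, 0.589, 0.808, 0.0]
wrist_force: [1.3, 0.4, 0.1]
grip_width: 0.501
gripper_force: 0.0
t: 23.3
tcp_pos: [0.6607, -0.1065, 0.1101]
orientation: [0.001, 0.423, 0.906, 0.0]
wrist_force: [0.6, 0.1, 0.1]
grip_width: 0.503
gripper_force: 0.0
shift [ 0.001 -0.009  0.531] turn [0.002 0.002 0.007] at [ 0.6607 -0.1065  0.1101]
```

View pics/s5.png

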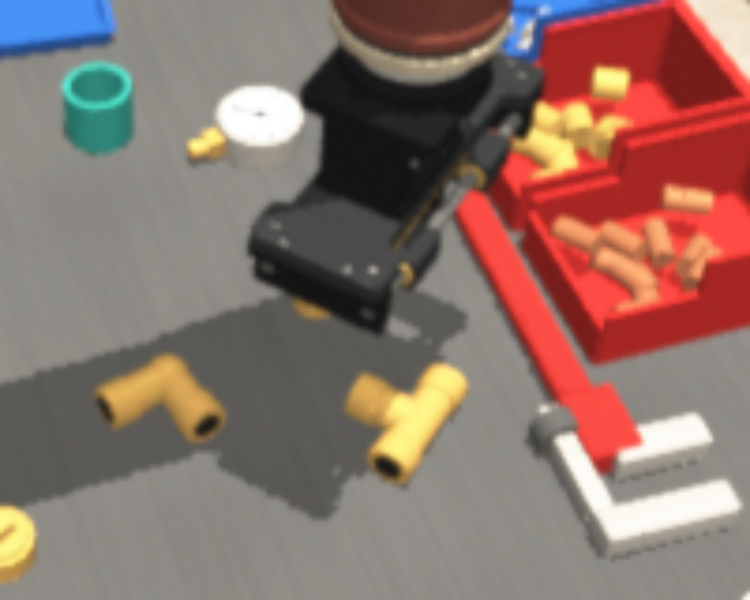

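The gripper is clear of the bins and the red clamp. The tee's branch at (370,395) sits between the fingers' lines. I'll descend.

```bash
python3 -m crank '0 -.005 .08 0 0 0 0; 0 -.007 .16 0 0 0 0; 0 -.007 .24 0 0 0 0; 0 -.007 .32 0 0 0 0; 0 -.007 .4 0 0 0 0; 0 -.007 .45 0 0 0 0; 0 -.007 .49 0 0 0 0; 0 -.007 .515 0 0 0 0; 0 -.007 .528 0 0 0 0; 0 -.007 .53 0 0 0 0'
python3 -m crank '0 0 0 0 0 0 .3; 0 0 0 0 0 0 1; 0 0 0 0 0 0 1; 0 0 0 0 0 0 1; 0 0 0 0 0 0 1; 0 0 -.03 0 0 0 1; 0 0 -.1 0 0 0 1; 0 0 -.2 0 0 0 1; 0 0 -.3 0 0 0 1; 0 0 -.4 0 0 0 1'
python3 -c "
from h import *
plan(.3756,.3597,.1,173.7,3)
p,d=r.snapshot('side'); cv2.imwrite('pics/s6.png',cv2.resize(p[130:290,270:470],(500,400)))"
```

```text
t: 24.35
tcp_pos: [0.6582, -0.1081, 0.0037]
orientation: [0.0, 0.424, 0.906, 0.0]
wrist_force: [0.2, 0.5, -0.2]
grip_width: 0.5
gripper_force: 0.0
t: 25.35
tcp_pos: [0.658, -0.1081, 0.0853]
orientation: [0.0, 0.424, 0.906, 0.0]
wrist_force: [0.2, 0.1, -2.5]
grip_width: 0.309
gripper_force: 40.0
[ 0.9    0.138 -0.025] az -0.51
[ 0.836  0.361 -0.025] az -0.51
[ 0.718  0.56  -0.025] az -0.51
from [ 0.658  -0.1081  0.0853] 129.8 t 25.35
```

View pics/s6.png

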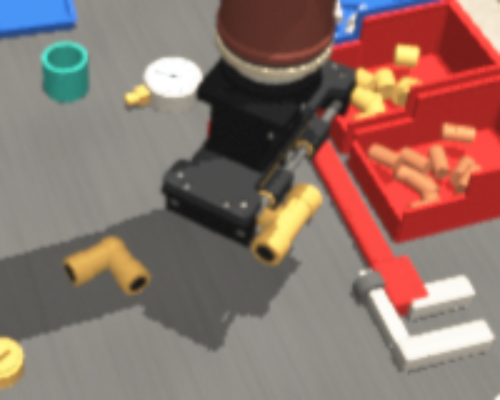

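The tee is held level at crop pixel (285,225). I'll carry it to tray_three's long compartment.

```bash
python3 -m crank '.04 .005 -.02 0 0 -.03 1; .12 .02 -.04 0 0 -.07 1; .21 .03 -.06 0 0 -.12 1; .31 .045 -.075 0 0 -.17 1; .41 .06 -.075 0 0 -.23 1; .51 .08 -.075 0 0 -.29 1; .61 .09 -.075 0 0 -.35 1; .71 .11 -.075 0 0 -.4 1; .81 .125 -.075 0 0 -.46 1; .9 .138 -.075 0 0 -.51 1'
python3 -m crank '.08 .035 0 0 0 -.05 1; .17 .07 0 0 0 -.1 1; .25 .11 0 0 0 -.15 1; .33 .14 0 0 0 -.2 1; .42 .18 0 0 0 -.25 1; .5 .22 0 0 0 -.31 1; .58 .25 0 0 0 -.36 1; .67 .29 0 0 0 -.41 1; .75 .32 0 0 0 -.46 1; .836 .361 0 0 0 -.51 1'
python3 -m crank '.08 .06 0 0 0 -.06 1; .16 .13 0 0 0 -.12 1; .25 .19 0 0 0 -.18 1; .34 .26 0 0 0 -.24 1; .42 .33 0 0 0 -.3 1; .5 .39 0 0 0 -.36 1; .57 .45 0 0 0 -.41 1; .63 .5 0 0 0 -.45 1; .68 .53 0 0 0 -.49 1; .718 .56 0 0 0 -.51 1'
python3 -c "
from h import *
go(.3756,.3597,.0075,173.7)
p,d=r.snapshot('top'); cv2.imwrite('pics/t7.png',cv2.resize(p[170:320,120:280],(640,600)))"
```

```text
t: 26.4
tcp_pos: [0.563, 0.0494, 0.0986]
orientation: [-0.0, 0.304, 0.953, 0.0]
wrist_force: [0.5, -0.3, -1.8]
grip_width: 0.307
gripper_force: 40.0
t: 27.4
tcp_pos: [0.4691, 0.2048, 0.0986]
orientation: [-0.0, 0.181, 0.983, -0.0]
wrist_force: [0.3, 0.0, -2.9]
grip_width: 0.309
gripper_force: 40.0
t: 28.4
tcp_pos: [0.3751, 0.3605, 0.0985]
orientation: [-0.0, 0.054, 0.999, -0.0]
wrist_force: [-0.6, -0.3, -1.8]
grip_width: 0.315
gripper_force: 40.0
shift [-0.003 -0.003  0.455] turn [-0.    -0.     0.002] at [0.3751 0.3605 0.0985]
```

View pics/t7.png

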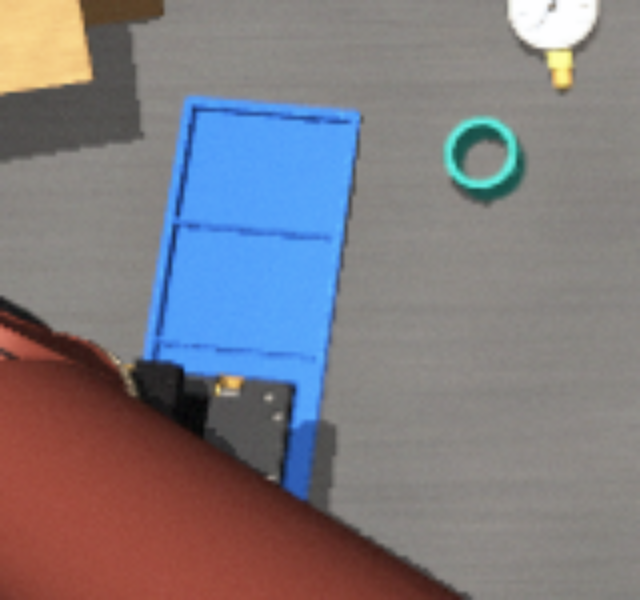

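The tee is over the long compartment at (230,385). I'll lower it.

```bash
python3 -m crank '0 0 .07 0 0 0 1; 0 0 .15 0 0 0 1; 0 0 .23 0 0 0 1; 0 0 .3 0 0 0 1; 0 0 .36 0 0 0 1; 0 0 .4 0 0 0 1; 0 0 .43 0 0 0 1; 0 0 .445 0 0 0 1; 0 0 .453 0 0 0 1; 0 0 .457 0 0 0 1'
python3 -m crank '0 0 0 0 0 0 1; 0 0 0 0 0 0 .5; 0 0 0 0 0 0 .2; 0 0 0 0 0 0 .1; 0 0 0 0 0 0 .1; 0 0 -.05 0 0 0 .1; 0 0 -.12 0 0 0 .1; 0 0 -.22 0 0 0 0; 0 0 -.34 0 0 0 0; 0 0 -.46 0 0 0 0'
python3 -c "
from h import *
plan(.5548,-.0855,.1,106.8,3)
print(r.state()['tcp_pos'])"
```

```text
t: 29.45
tcp_pos: [0.3761, 0.3599, 0.0074]
orientation: [0.0, 0.055, 0.998, 0.0]
wrist_force: [0.1, -0.3, -1.5]
grip_width: 0.308
gripper_force: 40.0
t: 30.45
tcp_pos: [0.3758, 0.36, 0.1013]
orientation: [0.0, 0.055, 0.998, 0.0]
wrist_force: [1.2, 0.9, -0.8]
grip_width: 0.5
gripper_force: 0.0
[-0.378 -0.705  0.002] az 0.778
[-0.618 -0.509  0.002] az 0.778
[-0.764 -0.237  0.002] az 0.778
from [0.3758 0.36   0.1013] 173.7 t 30.45
[0.37579644 0.36003245 0.1012829 ]
```

```bash
python3 -m crank '-.04 -.07 0 0 0 .08 0; -.08 -.14 0 0 0 .16 0; -.11 -.21 0 0 0 .23 0; -.15 -.28 0 0 0 .31 0; -.19 -.35 0 0 0 .39 0; -.23 -.42 0 0 0 .47 0; -.26 -.49 0 0 0 .54 0; -.3 -.56 0 0 0 .62 0; -.34 -.63 0 0 0 .7 0; -.378 -.705 0 0 0 .778 0'
python3 -m crank '-.06 -.05 0 0 0 .08 0; -.12 -.1 0 0 0 .16 0; -.19 -.15 0 0 0 .23 0; -.25 -.2 0 0 0 .31 0; -.31 -.25 0 0 0 .39 0; -.37 -.31 0 0 0 .47 0; -.43 -.36 0 0 0 .54 0; -.49 -.41 0 0 0 .62 0; -.56 -.46 0 0 0 .7 0; -.618 -.509 0 0 0 .778 0'
python3 -m crank '-.08 -.02 0 0 0 .08 0; -.16 -.05 0 0 0 .16 0; -.24 -.07 0 0 0 .24 0; -.32 -.1 0 0 0 .32 0; -.41 -.13 0 0 0 .41 0; -.5 -.155 0 0 0 .5 0; -.58 -.18 0 0 0 .59 0; -.66 -.2 0 0 0 .67 0; -.72 -.22 0 0 0 .73 0; -.764 -.237 0 0 0 .778 0'
python3 -c "
from h import *
go(.5548,-.0855,.004,106.8)
p,d=r.snapshot('side'); cv2.imwrite('pics/s8.png',cv2.resize(p[90:290,190:390],(600,600)))"
```

```text
t: 31.45
tcp_pos: [0.436, 0.21, 0.0992]
orientation: [0.0, 0.249, 0.969, 0.0]
wrist_force: [-0.8, -0.8, -0.1]
grip_width: 0.498
gripper_force: 0.0
t: 32.45
tcp_pos: [0.4959, 0.0612, 0.0992]
orientation: [0.0, 0.432, 0.902, 0.0]
wrist_force: [1.4, 0.2, 0.1]
grip_width: 0.502
gripper_force: 0.0
t: 33.45
tcp_pos: [0.5551, -0.087, 0.099]
orientation: [-0.0, 0.597, 0.802, 0.0]
wrist_force: [0.1, -0.2, -0.7]
grip_width: 0.504
gripper_force: 0.0
shift [0.007 0.001 0.475] turn [-0.    -0.    -0.006] at [ 0.5551 -0.087   0.099 ]
```

View pics/s8.png

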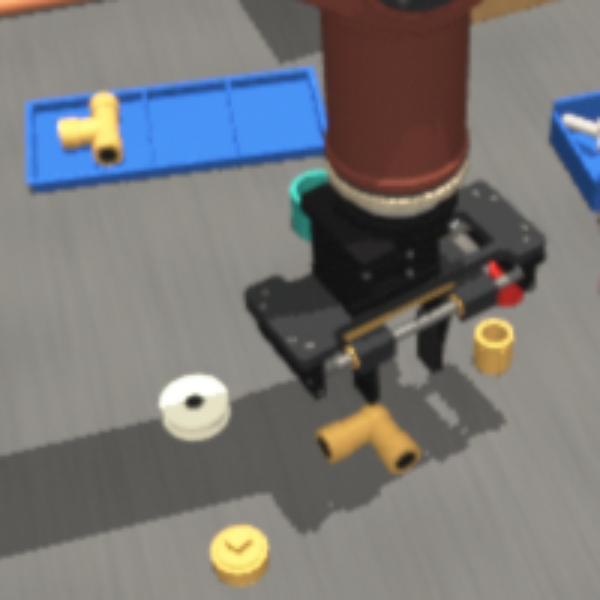

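The tee lies flat in the long compartment at (95,130). The fingers are lined up over the elbow's right-hand leg at (395,440). I'll descend.

```bash
python3 -m crank '.005 0 .07 0 0 0 0; .005 0 .14 0 0 0 0; .005 0 .21 0 0 0 0; .005 0 .28 0 0 0 0; .005 0 .35 0 0 0 0; .005 0 .4 0 0 0 0; .005 0 .44 0 0 0 0; .005 0 .46 0 0 0 0; .005 0 .472 0 0 0 0; .005 0 .474 0 0 0 0'
python3 -m crank '0 0 0 0 0 0 .3; 0 0 0 0 0 0 1; 0 0 0 0 0 0 1; 0 0 0 0 0 0 1; 0 0 0 0 0 0 1; 0 0 -.03 0 0 0 1; 0 0 -.1 0 0 0 1; 0 0 -.2 0 0 0 1; 0 0 -.3 0 0 0 1; 0 0 -.4 0 0 0 1'
python3 -c "
from h import *
a=np.deg2rad(-6.3); X=np.array([np.cos(a),np.sin(a)]); Y=np.array([-X[1],X[0]])
t=np.array([.472,.349])+(.0945+.016)*X+.007*Y; print(t)
plan(*t,.1,173.7,3)"
```

```text
t: 34.5
tcp_pos: [0.5546, -0.0849, 0.0044]
orientation: [0.0, 0.596, 0.803, 0.0]
wrist_force: [0.2, -0.3, 0.7]
grip_width: 0.501
gripper_force: 0.0
t: 35.5
tcp_pos: [0.5544, -0.0848, 0.0861]
orientation: [0.0, 0.596, 0.803, 0.0]
wrist_force: [0.2, -0.1, -2.0]
grip_width: 0.31
gripper_force: 40.0
[0.58260083 0.34383209]
[ 0.67   0.252 -0.023] az -0.778
[ 0.525  0.487 -0.023] az -0.778
[ 0.301  0.65  -0.023] az -0.778
from [ 0.5544 -0.0848  0.0861] 106.8 t 35.5
```

```bash
python3 -m crank '.03 .01 -.02 0 0 -.04 1; .09 .03 -.04 0 0 -.1 1; .16 .06 -.06 0 0 -.18 1; .23 .09 -.07 0 0 -.26 1; .31 .115 -.07 0 0 -.35 1; .38 .14 -.07 0 0 -.44 1; .45 .17 -.07 0 0 -.53 1; .53 .2 -.07 0 0 -.61 1; .6 .225 -.07 0 0 -.7 1; .67 .252 -.07 0 0 -.778 1'
python3 -m crank '.05 .05 0 0 0 -.08 1; .1 .1 0 0 0 -.16 1; .16 .15 0 0 0 -.23 1; .21 .2 0 0 0 -.31 1; .26 .24 0 0 0 -.39 1; .31 .29 0 0 0 -.47 1; .37 .34 0 0 0 -.54 1; .42 .39 0 0 0 -.62 1; .47 .44 0 0 0 -.7 1; .525 .487 0 0 0 -.778 1'
python3 -m crank '.03 .07 0 0 0 -.08 1; .06 .14 0 0 0 -.16 1; .1 .21 0 0 0 -.25 1; .13 .29 0 0 0 -.34 1; .17 .36 0 0 0 -.43 1; .2 .44 0 0 0 -.52 1; .23 .51 0 0 0 -.6 1; .26 .57 0 0 0 -.68 1; .285 .62 0 0 0 -.74 1; .301 .65 0 0 0 -.778 1'
python3 -c "
from h import *
go(.5826,.3438,.0075,173.7)
p,d=r.snapshot('side'); cv2.imwrite('pics/s9.png',cv2.resize(p[20:220,150:400],(750,600)))"
```

```text
t: 36.5
tcp_pos: [0.5639, 0.0593, 0.0983]
orientation: [-0.0, 0.428, 0.904, -0.0]
wrist_force: [1.1, -1.1, -2.0]
grip_width: 0.313
gripper_force: 40.0
t: 37.5
tcp_pos: [0.5735, 0.2019, 0.0983]
orientation: [0.0, 0.246, 0.969, -0.0]
wrist_force: [0.5, -0.1, -0.8]
grip_width: 0.311
gripper_force: 40.0
t: 38.5
tcp_pos: [0.5826, 0.3451, 0.0983]
orientation: [-0.0, 0.054, 0.999, 0.0]
wrist_force: [0.2, 0.8, -1.7]
grip_width: 0.315
gripper_force: 40.0
shift [-0.001 -0.007  0.454] turn [ 0.001 -0.001  0.004] at [0.5826 0.3451 0.0983]
```

View pics/s9.png

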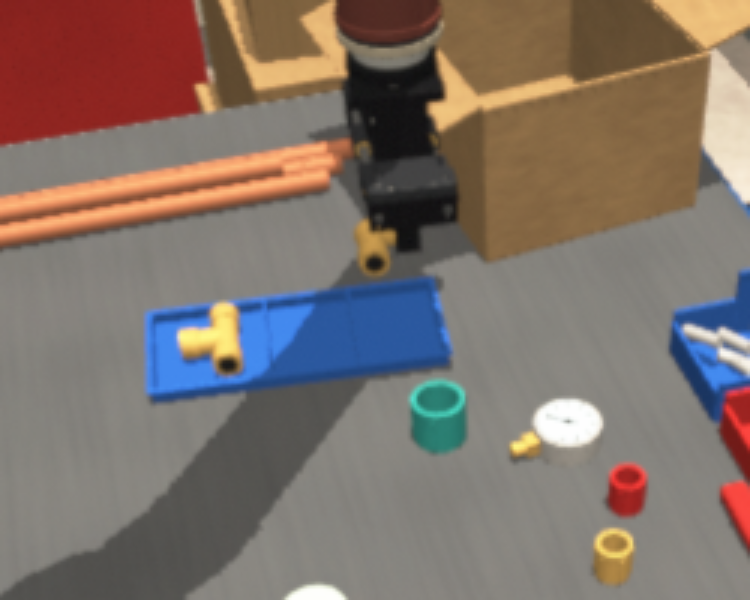

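The elbow is held level over the short compartments, but the cardboard box stands close to the gripper. I'll check the clearance from the first depth images before lowering.

```bash
python3 - <<'E'
from h import *
for n in("top","side"):
    d=np.load(f"pics/{n}0.npy"); c=r.camera_params(n); K=np.array(c["intrinsics"]); T=np.array(c["pose"])
    v,u=np.mgrid[:400,:640]; s=np.stack([u,v],-1).reshape(-1,2)
    xy=cv2.undistortPoints(s[:,None].astype(np.float64),K,np.array([c["k1"],0,0,0.]))[:,0]; z=d.ravel()
    P=np.c_[xy[:,0]*z,-xy[:,1]*z,-z]@T[:3,:3].T+T[:3,3]
    for x0 in np.arange(.42,.72,.03):
        m=(P[:,0]>x0)&(P[:,0]<x0+.03)&(P[:,2]>.03)&(P[:,1]>.25)&(P[:,1]<.8)&(z>0)
        if m.sum()>3:
            Q=P[m]; i=Q[:,1].argsort()[:max(3,m.sum()//50)]; print(n,round(x0,2),"min y",Q[i,1].min().round(3),Q[i,2].mean().round(3), [ (zz,Q[(Q[:,2]>zz)&(Q[:,2]<zz+.05),1].min().round(3)) for zz in (.05,.1,.15,.2) if ((Q[:,2]>zz)&(Q[:,2]<zz+.05)).any()])
E
```

```text
top 0.42 min y 0.602 0.036 []
top 0.45 min y 0.597 0.033 []
top 0.48 min y 0.6 0.036 []
top 0.51 min y 0.609 0.042 []
top 0.54 min y 0.632 0.144 [(0.1, np.float64(0.632))]
top 0.57 min y 0.414 0.144 [(0.1, np.float64(0.414)), (0.15, np.float64(0.475))]
top 0.6 min y 0.412 0.148 [(0.1, np.float64(0.412)), (0.15, np.float64(0.415))]
top 0.63 min y 0.417 0.159 [(0.1, np.float64(0.42)), (0.15, np.float64(0.417))]
top 0.66 min y 0.416 0.122 [(0.05, np.float64(0.417)), (0.1, np.float64(0.416)), (0.15, np.float64(0.417))]
top 0.69 min y 0.417 0.102 [(0.05, np.float64(0.417)), (0.1, np.float64(0.418)), (0.15, np.float64(0.419))]
side 0.42 min y 0.596 0.035 []
side 0.45 min y 0.596 0.034 []
side 0.48 min y 0.597 0.035 []
side 0.54 min y 0.637 0.142 [(0.1, np.float64(0.637))]
side 0.57 min y 0.413 0.143 [(0.1, np.float64(0.413)), (0.15, np.float64(0.54))]
side 0.6 min y 0.41 0.147 [(0.1, np.float64(0.41)), (0.15, np.float64(0.413))]
side 0.63 min y 0.414 0.159 [(0.1, np.float64(0.767)), (0.15, np.float64(0.414))]
side 0.66 min y 0.412 0.11 [(0.05, np.float64(0.412)), (0.1, np.float64(0.412)), (0.15, np.float64(0.413))]
side 0.69 min y 0.414 0.109 [(0.05, np.float64(0.414)), (0.1, np.float64(0.415)), (0.15, np.float64(0.414))]
```

Box findings: its wall is at y≈0.412, and a flap overhangs x≥0.57 at z≈0.15. Lowering here would hit the flap, so the elbow goes in the middle compartment, where x stays below 0.55. The small socket goes in the far one with the gripper turned along x.

```bash
python3 -m crank '.03 0 0 0 0 0 1; .08 0 0 0 0 0 1; .14 -.003 0 0 0 0 1; .2 -.005 0 0 0 0 1; .26 -.007 0 0 0 0 1; .32 -.007 0 0 0 0 1; .36 -.007 0 0 0 0 1; .39 -.007 0 0 0 0 1; .404 -.007 0 0 0 0 1; .404 -.007 0 0 0 0 1'
python3 -c "
from h import *
go(.5021,.3527,.0079,173.7)
p,d=r.snapshot('top'); cv2.imwrite('pics/t10.png',cv2.resize(p[150:320,110:290],(640,600)))"
```

```text
t: 39.55
tcp_pos: [0.5023, 0.3514, 0.0985]
orientation: [0.0, 0.055, 0.998, 0.0]
wrist_force: [0.3, -0.5, -1.5]
grip_width: 0.314
gripper_force: 40.0
shift [0.002 0.006 0.453] turn [ 0.     0.    -0.001] at [0.5023 0.3514 0.0985]
```

View pics/t10.png

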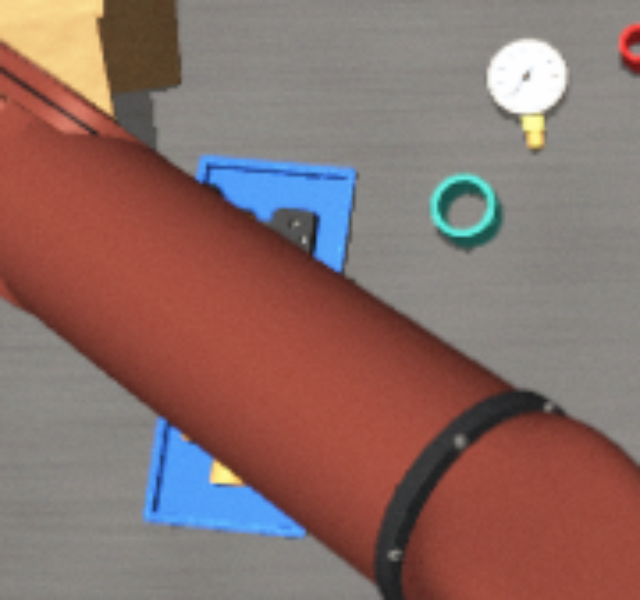

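```bash
python3 - <<'E'
from h import *
def pts(n,d):
    c=r.camera_params(n); K=np.array(c["intrinsics"]); T=np.array(c["pose"])
    v,u=np.mgrid[:400,:640]; s=np.stack([u,v],-1).reshape(-1,2)
    xy=cv2.undistortPoints(s[:,None].astype(np.float64),K,np.array([c["k1"],0,0,0.]))[:,0]; z=d.ravel()
    return (np.c_[xy[:,0]*z,-xy[:,1]*z,-z]@T[:3,:3].T+T[:3,3])[z>0]
P=pts("top",np.load("pics/top0.npy")); b=P[(P[:,0]>.5)&(P[:,0]<.85)&(P[:,1]>.38)&(P[:,1]<.8)]
print("box z",np.percentile(b[:,2],[50,90,99.5]), b[:,2].max())
Q=pts("side",r.snapshot("side")[1]); a=Q[(Q[:,1]>.3)&(Q[:,1]<.6)&(Q[:,0]>.42)&(Q[:,0]<.62)&(Q[:,2]>.02)]
for x in np.arange(.42,.62,.04):
    k=a[(a[:,0]>x)&(a[:,0]<x+.04)]
    print(round(x,2),[(z0.round(2),k[(k[:,2]>z0)&(k[:,2]<z0+.06),1].min().round(3),k[(k[:,2]>z0)&(k[:,2]<z0+.06),1].max().round(3)) for z0 in np.arange(.05,.6,.06) if ((k[:,2]>z0)&(k[:,2]<z0+.06)).any()])
E
```

```text
box z [0.01155694 0.16467883 0.17386625] 0.17727163519990596
0.42 [(np.float64(0.05), np.float64(0.31), np.float64(0.353)), (np.float64(0.11), np.float64(0.311), np.float64(0.353)), (np.float64(0.29), np.float64(0.34), np.float64(0.348))]
0.46 [(np.float64(0.05), np.float64(0.307), np.float64(0.345)), (np.float64(0.11), np.float64(0.306), np.float64(0.356)), (np.float64(0.17), np.float64(0.3), np.float64(0.438)), (np.float64(0.23), np.float64(0.3), np.float64(0.361)), (np.float64(0.29), np.float64(0.306), np.float64(0.352)), (np.float64(0.35), np.float64(0.307), np.float64(0.354))]
0.5 [(np.float64(0.05), np.float64(0.324), np.float64(0.333)), (np.float64(0.11), np.float64(0.325), np.float64(0.343)), (np.float64(0.17), np.float64(0.3), np.float64(0.423)), (np.float64(0.23), np.float64(0.3), np.float64(0.355)), (np.float64(0.29), np.float64(0.303), np.float64(0.335)), (np.float64(0.35), np.float64(0.306), np.float64(0.334))]
0.54 [(np.float64(0.11), np.float64(0.57), np.float64(0.573)), (np.float64(0.17), np.float64(0.363), np.float64(0.429)), (np.float64(0.23), np.float64(0.358), np.float64(0.358)), (np.float64(0.29), np.float64(0.327), np.float64(0.347)), (np.float64(0.35), np.float64(0.332), np.float64(0.341))]
0.58 [(np.float64(0.11), np.float64(0.411), np.float64(0.6))]
```

The box is at most 0.18 m high, the links stay well above it, and the gripper body ends at x≈0.55. It is clear, so I'll lower the elbow.

```bash
python3 -m crank '0 0 .07 0 0 0 1; 0 0 .15 0 0 0 1; 0 0 .23 0 0 0 1; 0 0 .3 0 0 0 1; 0 0 .36 0 0 0 1; 0 0 .4 0 0 0 1; 0 0 .43 0 0 0 1; 0 0 .444 0 0 0 1; 0 0 .45 0 0 0 1; 0 0 .453 0 0 0 1'
python3 -m crank '0 0 0 0 0 0 1; 0 0 0 0 0 0 .5; 0 0 0 0 0 0 .2; 0 0 0 0 0 0 .1; 0 0 0 0 0 0 .1; 0 0 -.05 0 0 0 .1; 0 0 -.12 0 0 0 .1; 0 0 -.22 0 0 0 0; 0 0 -.34 0 0 0 0; 0 0 -.46 0 0 0 0'
python3 -c "
from h import *
plan(.658,-.0095,.1,100,4)"
```

```text
t: 40.65
tcp_pos: [0.5026, 0.3515, 0.0082]
orientation: [0.0, 0.055, 0.998, 0.0]
wrist_force: [0.7, -0.9, -1.3]
grip_width: 0.306
gripper_force: 40.0
t: 41.65
tcp_pos: [0.5024, 0.3516, 0.102]
orientation: [0.0, 0.055, 0.998, 0.0]
wrist_force: [0.9, 0.2, 0.3]
grip_width: 0.495
gripper_force: 0.0
[-0.243 -0.427  0.003] az 0.643
[-0.366 -0.329  0.003] az 0.643
[-0.451 -0.196  0.003] az 0.643
[-0.49  -0.044  0.003] az 0.643
from [0.5024 0.3516 0.102 ] 173.7 t 41.65
```

```bash
python3 -m crank '-.02 -.04 0 0 0 .06 0; -.05 -.09 0 0 0 .13 0; -.07 -.13 0 0 0 .19 0; -.1 -.17 0 0 0 .26 0; -.12 -.21 0 0 0 .32 0; -.15 -.26 0 0 0 .39 0; -.17 -.3 0 0 0 .45 0; -.19 -.34 0 0 0 .51 0; -.22 -.39 0 0 0 .58 0; -.243 -.427 0 0 0 .643 0'
python3 -m crank '-.04 -.03 0 0 0 .06 0; -.07 -.07 0 0 0 .13 0; -.11 -.1 0 0 0 .19 0; -.15 -.13 0 0 0 .26 0; -.18 -.165 0 0 0 .32 0; -.22 -.2 0 0 0 .39 0; -.26 -.23 0 0 0 .45 0; -.29 -.26 0 0 0 .51 0; -.33 -.3 0 0 0 .58 0; -.366 -.329 0 0 0 .643 0'
python3 -m crank '-.05 -.02 0 0 0 .06 0; -.09 -.04 0 0 0 .13 0; -.14 -.06 0 0 0 .19 0; -.18 -.08 0 0 0 .26 0; -.23 -.1 0 0 0 .32 0; -.27 -.12 0 0 0 .39 0; -.32 -.14 0 0 0 .45 0; -.36 -.16 0 0 0 .51 0; -.41 -.18 0 0 0 .58 0; -.451 -.196 0 0 0 .643 0'
python3 -m crank '-.05 -.005 0 0 0 .06 0; -.1 -.01 0 0 0 .13 0; -.15 -.013 0 0 0 .2 0; -.2 -.018 0 0 0 .27 0; -.26 -.023 0 0 0 .35 0; -.32 -.028 0 0 0 .43 0; -.37 -.033 0 0 0 .5 0; -.42 -.038 0 0 0 .56 0; -.46 -.042 0 0 0 .61 0; -.49 -.044 0 0 0 .643 0'
python3 - <<'E'
from h import *
go(.658,-.0095,.013,100)
n="top"; d=np.load(f"pics/{n}0.npy"); c=r.camera_params(n); K=np.array(c["intrinsics"]); T=np.array(c["pose"])
v,u=np.mgrid[:400,:640]; s=np.stack([u,v],-1).reshape(-1,2)
xy=cv2.undistortPoints(s[:,None].astype(np.float64),K,np.array([c["k1"],0,0,0.]))[:,0]; z=d.ravel()
P=np.c_[xy[:,0]*z,-xy[:,1]*z,-z]@T[:3,:3].T+T[:3,3]
for h in(.02,.05,.07): 
    m=(P[:,0]>.69)&(P[:,0]<.9)&(abs(P[:,1])<.08)&(P[:,2]>h); print(h,P[m,0].min().round(3) if m.any() else None)
p,d=r.snapshot('side'); cv2.imwrite('pics/s11.png',cv2.resize(p[60:260,170:470],(750,500)))
E
```

```text
t: 42.65
tcp_pos: [0.5418, 0.2599, 0.0998]
orientation: [0.0, 0.216, 0.976, -0.0]
wrist_force: [0.9, -0.1, -0.5]
grip_width: 0.497
gripper_force: 0.0
t: 43.65
tcp_pos: [0.5804, 0.1696, 0.0997]
orientation: [0.0, 0.369, 0.929, -0.0]
wrist_force: [-0.8, -0.5, -0.2]
grip_width: 0.498
gripper_force: 0.0
t: 44.65
tcp_pos: [0.6195, 0.0793, 0.0998]
orientation: [0.0, 0.513, 0.858, -0.0]
wrist_force: [1.1, -0.1, -0.8]
grip_width: 0.499
gripper_force: 0.0
t: 45.65
tcp_pos: [0.6582, -0.0109, 0.0997]
orientation: [0.0, 0.644, 0.765, -0.0]
wrist_force: [0.0, -0.7, -0.2]
grip_width: 0.501
gripper_force: 0.0
shift [0.007 0.    0.434] turn [-0.     0.    -0.005] at [ 0.6582 -0.0109  0.0997]
0.02 0.69
0.05 0.822
0.07 0.867
```

View pics/s11.png

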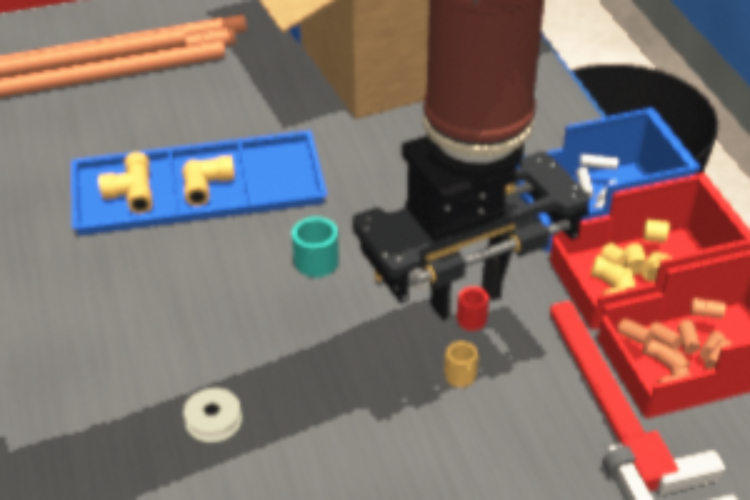

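The elbow lies in the middle compartment at (205,175) and nothing tall is in the way. The brass small socket at (461,362) is the target; the red one at (473,308) lies to one side.

```bash
python3 -m crank '.004 0 .06 0 0 0 0; .004 0 .12 0 0 0 0; .004 0 .19 0 0 0 0; .004 0 .26 0 0 0 0; .004 0 .32 0 0 0 0; .004 0 .37 0 0 0 0; .004 0 .41 0 0 0 0; .004 0 .43 0 0 0 0; .004 0 .434 0 0 0 0; .004 0 .434 0 0 0 .3' 30
python3 -m crank '0 0 0 0 0 0 1; 0 0 0 0 0 0 1; 0 0 0 0 0 0 1; 0 0 0 0 0 0 1; 0 0 0 0 0 0 1; 0 0 -.03 0 0 0 1; 0 0 -.1 0 0 0 1; 0 0 -.2 0 0 0 1; 0 0 -.3 0 0 0 1; 0 0 -.43 0 0 0 1'
python3 -c "
from h import *
a=np.deg2rad(-6.3); X=np.array([np.cos(a),np.sin(a)]); Y=np.array([-X[1],X[0]])
t=np.array([.472,.349])+.0945*X-.02*Y; print(t)
plan(*t,.1,100,2)"
```

```text
t: 46.7
tcp_pos: [0.658, -0.0092, 0.0133]
orientation: [0.0, 0.643, 0.766, 0.0]
wrist_force: [0.5, 0.3, 0.3]
grip_width: 0.463
gripper_force: 0.0
t: 47.7
tcp_pos: [0.6572, -0.0092, 0.1]
orientation: [-0.0, 0.643, 0.766, -0.0]
wrist_force: [0.2, -0.6, -1.5]
grip_width: 0.331
gripper_force: 30.0
[0.56373462 0.31875089]
[ 0.848 -0.088 -0.   ] az -0.0
[ 0.848 -0.088 -0.   ] az -0.0
from [ 0.6572 -0.0092  0.1   ] 100.0 t 47.7
```

```bash
python3 -m crank '.04 -.005 0 0 0 0 1; .11 -.01 0 0 0 0 1; .2 -.02 0 0 0 0 1; .3 -.03 0 0 0 0 1; .4 -.04 0 0 0 0 1; .49 -.05 0 0 0 0 1; .58 -.06 0 0 0 0 1; .67 -.07 0 0 0 0 1; .76 -.08 0 0 0 0 1; .848 -.088 0 0 0 0 1'
python3 -m crank '.09 -.01 0 0 0 0 1; .18 -.02 0 0 0 0 1; .27 -.03 0 0 0 0 1; .36 -.04 0 0 0 0 1; .46 -.05 0 0 0 0 1; .56 -.06 0 0 0 0 1; .66 -.07 0 0 0 0 1; .75 -.08 0 0 0 0 1; .81 -.085 0 0 0 0 1; .848 -.088 0 0 0 0 1'
python3 -c "
from h import *
go(.5637,.3187,.0168,100)
p,d=r.snapshot('side'); cv2.imwrite('pics/s12.png',cv2.resize(p[20:220,150:400],(750,600)))"
```

```text
t: 48.7
tcp_pos: [0.6103, 0.1563, 0.0987]
orientation: [-0.0, 0.643, 0.766, -0.0]
wrist_force: [0.2, 0.8, -1.1]
grip_width: 0.333
gripper_force: 30.0
t: 49.7
tcp_pos: [0.5636, 0.3202, 0.0989]
orientation: [-0.0, 0.642, 0.766, 0.0]
wrist_force: [-0.3, -0.2, -2.1]
grip_width: 0.336
gripper_force: 30.0
shift [-0.008 -0.001  0.41 ] turn [-0.001 -0.001  0.002] at [0.5636 0.3202 0.0989]
```

View pics/s12.png

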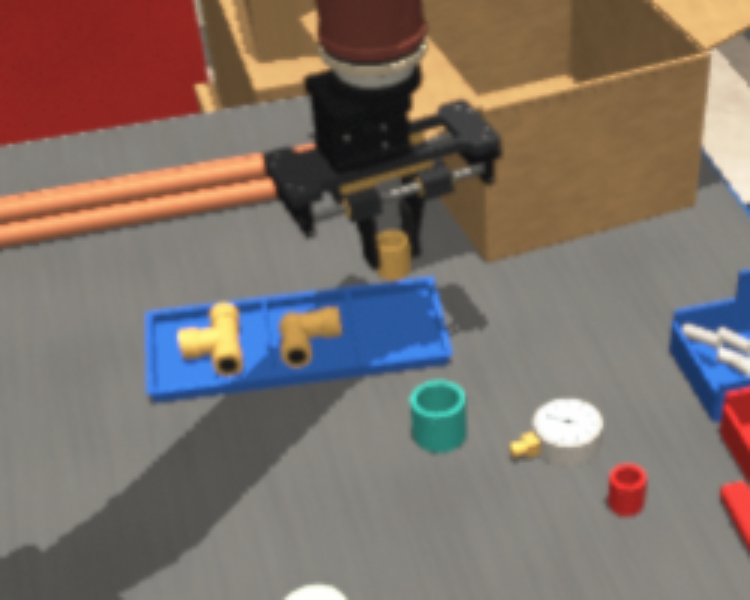

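The small socket is held upright over the far compartment at (393,255), and the gripper body is clear of the box. I'll lower it.

```bash
python3 -m crank '-.006 0 .06 0 0 0 1; -.006 0 .13 0 0 0 1; -.006 0 .2 0 0 0 1; -.006 0 .26 0 0 0 1; -.006 0 .31 0 0 0 1; -.006 0 .35 0 0 0 1; -.006 0 .38 0 0 0 1; -.006 0 .398 0 0 0 1; -.006 0 .407 0 0 0 1; -.006 0 .409 0 0 0 1'
python3 -m crank '0 0 0 0 0 0 1; 0 0 0 0 0 0 .6; 0 0 0 0 0 0 .3; 0 0 0 0 0 0 .15; 0 0 0 0 0 0 .1; 0 0 -.04 0 0 0 .1; 0 0 -.12 0 0 0 .1; 0 0 -.22 0 0 0 .1; 0 0 -.34 0 0 0 .1; 0 0 -.46 0 0 0 .1'
python3 -m crank '-.05 0 -.03 0 0 0 .1; -.12 0 -.06 0 0 0 .1; -.2 0 -.1 0 0 0 .1; -.3 0 -.15 0 0 0 .1; -.4 0 -.2 0 0 0 .1; -.5 0 -.25 0 0 0 .1; -.6 0 -.3 0 0 0 .1; -.7 0 -.35 0 0 0 .1; -.76 0 -.38 0 0 0 .1; -.8 0 -.4 0 0 0 .1'
python3 -m crank '-.06 .05 -.03 0 0 0 .1; -.15 .1 -.07 0 0 0 .1; -.25 .15 -.12 0 0 0 .1; -.35 .2 -.16 0 0 0 .1; -.45 .25 -.2 0 0 0 .1; -.55 .3 -.25 0 0 0 .1; -.65 .34 -.3 0 0 0 .1; -.73 .37 -.33 0 0 0 .1; -.78 .39 -.35 0 0 0 .1; -.8 .4 -.35 0 0 0 .1'
python3 - <<'E'
from h import *
a,_=r.snapshot('top'); b,_=r.snapshot('side')
o=np.zeros((600,800,3),np.uint8)
o[:300,:400]=cv2.resize(a[140:320,130:370],(400,300)); o[:300,400:]=cv2.resize(a[170:305,380:560],(400,300))
o[300:,:400]=cv2.resize(b[80:260,190:430],(400,300)); o[300:,400:]=cv2.resize(b[280:400,245:405],(400,300))
cv2.imwrite('pics/f13.png',o); cv2.imwrite('pics/topf.png',a)
for n,p in(("top",a),("side",b)):
    for c in blobs(p,*YEL)[0]:
        if len(c)<200: print(n,c.mean(0).round(),rect(n,c,.018))
    for c in blobs(p,*BLU,800)[0]: print(n,"B",c.mean(0).round(),rect(n,c,.014))
E
```

```text
t: 50.75
tcp_pos: [0.5647, 0.3177, 0.0173]
orientation: [0.0, 0.643, 0.766, 0.0]
wrist_force: [0.4, 0.4, -1.3]
grip_width: 0.335
gripper_force: 30.0
t: 51.75
tcp_pos: [0.5647, 0.3178, 0.1117]
orientation: [0.0, 0.643, 0.766, 0.001]
wrist_force: [0.5, -1.0, -0.3]
grip_width: 0.451
gripper_force: 0.0
t: 52.75
tcp_pos: [0.5926, 0.1577, 0.1893]
orientation: [0.0, 0.644, 0.765, -0.0]
wrist_force: [-0.3, -0.4, 0.4]
grip_width: 0.451
gripper_force: 0.0
t: 53.75
tcp_pos: [0.6991, 0.0154, 0.259]
orientation: [-0.0, 0.643, 0.766, -0.0]
wrist_force: [-0.6, 0.4, -0.1]
grip_width: 0.445
gripper_force: 0.0
top [175. 274.] [393.5 360.3  75.8  52.9  83.4]
top [ 11. 252.] [460.6 824.2  70.9  19.4  89.7]
top [435. 251.] [ 444.9 -323.    87.8   37.8   86.2]
top [181. 242.] [484.2 338.9  56.5  56.4  -5.8]
top [429. 220.] [ 530.2 -315.    43.1   22.8   39.4]
top [438. 213.] [ 548.8 -339.    41.    24.1   36. ]
top [193. 211.] [567.  316.   30.9  27.5  88.9]
top [492. 149.] [ 727.3 -504.2   75.9   62.7   28.4]
top B [432. 239.] [ 485.6 -323.8  197.9  121.2   -4.4]
top B [180. 248.] [472.2 350.  279.5 122.
[... 157 characters left out ...]
 737.  -490.9   73.6   37.4   28. ]
side [352. 336.] [ 539.3 -323.4   63.    45.8   71.1]
side [270. 275.] [ 418.9 -143.    48.1   38.    76.4]
side [325. 168.] [629.2 133.2  26.3  23.3  72.2]
side [421. 166.] [863.3  61.   78.2  62.3  40.1]
side [432. 152.] [920.9 103.5  29.8  23.6  63.8]
side [283. 129.] [563.5 317.9  58.7  25.5  75.6]
side [252. 130.] [482.8 335.1  70.7  51.   79.2]
side [222. 133.] [391.1 357.4  96.7  51.9  83.2]
side [379.  79.] [920.6 463.1 145.2  32.4   9.8]
side B [319. 350.] [ 484.1 -327.1  198.1  122.5   -4.8]
side B [242. 133.] [470.6 342.4 276.7 130.3  -6.5]
side B [408. 128.] [904.1 225.6 267.4 142.8  18.6]
side B [561.  97.] [1312.2  414.3 1385.4  811.4   48.3]
```

View pics/f13.png

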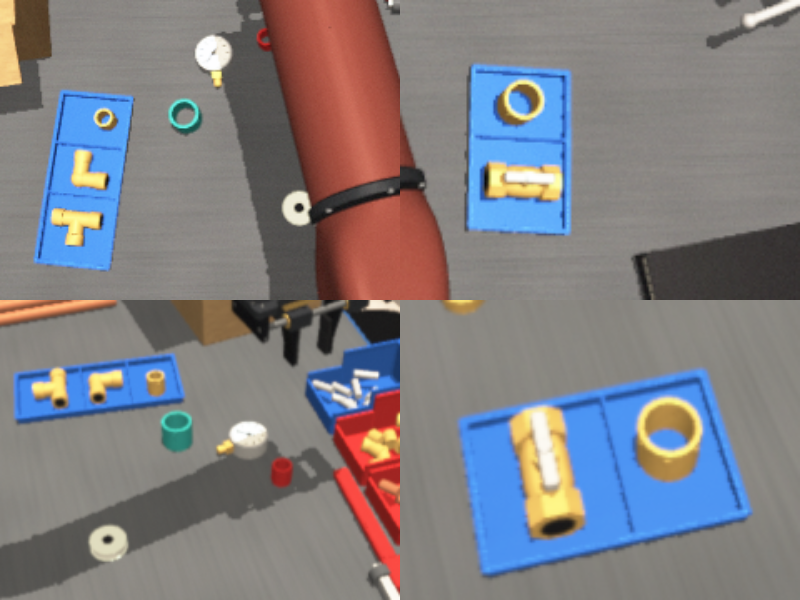

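The final views show all five fittings flat in their compartments, both trays where they were, the unwanted things untouched, and the arm clear.

```bash
python3 -c "
from workcell import r
print(r.job_done())"
```

```text
the job is handed in; nothing more can be done
None
```

I handed the job in at about 54 s of the 120 s, with all five fittings placed and released in their right compartments and the cap, spool and gauge not moved; the hand-in returned no verdict.

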